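# Tap a stuck drawer loose under the sink

## Task

The drawer of the little plastic drawer unit is stuck fast, barely ajar. Take the wooden mallet by its handle and, with light taps or nudges on the back of the drawer front's raised lip, at the left and the right end in turn, work the drawer out until both ends stand at least 25 mm out from the case; touch the drawer with the mallet only and never force it (stay under 17 N). Then stand the mallet upright on the black pot holder and let go, leaving the vase, caddy and spoon rest alone.

Things in the scene. Friction and masses are not known exactly. Their poses are not given: they have to be found in the camera images.
- drawer_unit: White plastic drawer unit, its case fixed to the shelf: 160 deep (x) x 200 wide (y) x 100 high mm. Origin: centre of the case's underside. Its x axis points to the back; its open front is at x = -80 mm, towards the robot. The top of the case is flat and empty.
- drawer: Grey plastic drawer that slides out of the unit to the unit's -x, at most 50 mm; starts 6 mm open and straight. Its front is a panel 10 mm thick, 200 mm wide, from 7 to 145 mm above the shelf, so a lip stands 45 mm above the case's top. Origin: on the panel's back face, mid-width, at shelf height (unit x = -80 mm when shut).
- lip_left (a point): Tapping point on the lip's back face, left (+y of the unit) end: 80 mm left of mid-width, 125 mm above the shelf. Unit x is -80 mm when shut, -105 mm when this end is 25 mm out. Each end sticks by itself: pushed out here it slides at about 10 to 12 N and stays where left, until this end is about 5 mm ahead of the other; then it binds and the force climbs.
- lip_right (a point): The same at the right end, 80 mm right (-y) of mid-width. One tap moves an end by up to about 10 mm, then the other end must follow. Pushing on against the bind, or at the middle of the lip, needs 18 N or more, and only 17 N is allowed between mallet and drawer.
- mallet: Small wooden mallet, about 0.2 kg, standing on its head with the handle up. Head: block 90 (x, between the two flat striking faces) x 36 (y) x 36 high mm. Handle: square 22 x 22 mm bar, from the head's top (36 mm) up to 101 mm. Origin: centre of the head's underside; z up along the handle.
- pot_holder: Square black silicone pot holder, 140 x 140 x 8 mm, lying fixed on the shelf. Origin: centre of its underside.
- vase: Green glass vase, 125 mm high, 84 mm across; bystander. Origin: centre of its underside.
- caddy: Stainless steel wire dish rack caddy, 90 x 120 x 112 mm; bystander. Origin: centre of its underside.
- spoon_rest: Low wooden spoon rest, 60 x 120 x 14 mm, on the shelf in front of the unit; bystander. Origin: centre of its underside.
Mind the look-alikes: they are no part of the job. Several things look just like the mallet: the one meant starts farthest from the robot's base.

How it is judged:
By the outcome, as a careful person would: the job done as asked, in the order asked, and still so for the second after the job is handed in, with the robot touching nothing.
It also fails if it takes over 72 s, if anything falls off the work surface, if the arm or the gripper's body presses on something with over 40 N, if the wrist force passes 120 N, or if a joint passes its speed limit or range.

## Robot

A 6-joint arm with a two-finger parallel gripper is mounted at the origin on the work surface. World frame = base frame: x ahead of the robot, y to its left, z up, the work surface at z = 0. Lengths are in mm, angles in rad, forces in N, time in s.
With the tool pointing down it reaches from about 150 to 775 mm from the base axis. Payload 6.1 kg.
Tool frame: the origin (TCP) lies between the finger pads; the fingertips stand nose_length ahead of it and the grasp point (between the pads) lies 5 mm behind it (nose_length is the distance from the TCP to the fingertips, in mm); z points along the fingers, y is the direction in which the jaws open and shut (so a half turn about z gives the same grasp; the last joint's range is limited). The gripper opens to 85 mm and grips with 20 to 120 N. Pads are 22 mm wide; open, the fingers measure 114 mm over their backs; the gripper's body (76 mm by 85 mm) begins 54 mm behind the grasp point. The pads swing forward as they close: fully open they stand 13 mm farther back than shut.
Start: joints at [1.117, 0.126, -0.04, 1.405, 0, 1.571], TCP at [230.143, 471.85, 245.295] pointing down, gripper open.
Joint ranges: [-2.72, 2.72], [-0.95, 1.95], [-1.27, 1.35], [-1.78, 2.02], [-1.46, 1.47], [-3.14, 3.14]. Speed limits (rad/s): [2.39, 2.39, 3.01, 3.14, 3.14, 3.14].

## Interface

Orientations are given as a unit quaternion [w, x, y, z].
In Python, from rig import get_obs, camera, close_job, trace, tip_of, nose_length gives the robot as it stands. The module is installed in compiled form; this text tells all that it offers.
- The arm moves only by the tool play_rows, never from a script. Its argument "commands" is a list of rows, each an object with "offset": the shift along the tool's x, y, z in mm, a list of three; "yaw": the turn about the tool's z in degrees; "claw": the opening in per cent of the stroke, from 0 (shut) to 100 (fully open). In form: [{"offset": [tx, ty, tz], "yaw": yaw, "claw": claw}, ...]. A call has 1 to 10 rows; each row is the pose to reach, as a shift and turn from the pose commanded when the call began, along the tool's axes at that moment; what a row does not reach only later rows make up. A row lasts 1/8 s, in which the tool goes at most 62.5 mm and 10.7 degrees, less where a joint would pass 70% of its speed; a pose out of reach is approached as far as the arm can. A call with a gripper value outside its range is refused whole. The fingers move at their own pace and stop on an object; the grip force is fixed at half the most. Time passes only in rows, so rows that repeat a pose let the fingers close. It gives the time, the measured TCP pose, the force and the opening at its end, in the units of the state.
- get_obs(): the state, without advancing time (a new reading comes with each control period).
- camera(name): name is "scene" or "top" or "wrist"; returns a dict with "color" (420x560x3 uint8, red, green, blue), "range_z" (420x560 float32, mm along the optical axis (not along the pixel's ray), 0 where there is no reading), "fov_y" (degrees; the focal length in pixels is half the picture's height over the tangent of half this angle, whatever the lens; pixels are square), "cx", "cy" (the principal point, pixels), "cam_to_world" (4x4, takes a point from camera to world coordinates). Camera axes: x right, y down, z forward; pixel columns grow to the right and rows downward; lengths in mm; the calibration is good to about 2 mm. The wrist camera is an equidistant fisheye: a pixel r from the principal point sees the ray r / f radians off the axis. A picture is of the moment at which its call begins.
- close_job(): hands the job in, once; it reports no verdict.
Trained networks look in the newest picture that a camera, given by its name, has taken for a name from the list of things; names that differ only in an ending like _2 or _b are one class to them, and where a whole thing is asked for, a point or a joint stands for the part that bears it (a point fixed in the world has none). Each returns a list of dicts, best first, with "conf" (0 to 1); they miss things now and then, are a little off and sometimes report something else, mostly with a low value. They report only what shows in the picture. A call takes as long as a camera call. They do not tell look-alikes from the thing itself.
- trace(label, camera): "region" (420x560 bool, what is visible of it) and "point" ([row, column] in pixels, amid what is visible of it).
- tip_of(label, camera): "point" ([row, column] in pixels: a listed point, or the origin of a listed thing).
The state is a dict: "time": time; "joint_pos": joint angles; "joint_vel": joint speeds; "joint_efforts": joint torques, N m; "ee_pos": TCP position; "tool_rot": TCP orientation; "wrist_force": force on the tool from outside, world axes, zero at the start; "moment": the same for the moment, N m; "opening": finger opening in mm.
Only numpy, scipy, OpenCV 4.12 (cv2) and the standard library are available. Lean on these libraries where they do the work, as an engineer would, in place of code of your own. Each camera call takes 0.05 s, during which the arm holds its last target. There are 200 camera calls.

## Working session

There is one attempt and no reset: what is moved stays moved. The work goes in short steps, Python scripts to look and compute and a tool call to move; the robot and the scene stay as the last step left them, time stands still between calls to the robot, and variables do not carry over. Pictures are saved under pics/ and viewed, about 8 in all and at most 12, crops included, and the job is handed in when it is done.

Besides the shell and the picture viewer there is one more tool, called after "Call:" in YAML: its name, and indented under it one key for each argument. play_rows: Moves the arm, as the interface text tells. Its arguments: {"type":"object","properties":{"commands":{"type":"array","items":{"type":"object","properties":{"offset":{"type":"array","items":{"type":"number"}},"yaw":{"type":"number"},"claw":{"type":"number"}}}}},"required":["commands"]}

```bash
mkdir -p pics
cat > h.py <<'E'
import numpy as np, cv2
from rig import *
def f_of(c): return c["color"].shape[0]/2/np.tan(np.radians(c["fov_y"])/2)
def cloud(c):
    f=f_of(c); h,w=c["range_z"].shape; v,u=np.mgrid[:h,:w].astype(float)
    z=c["range_z"]; P=np.stack([(u-c["cx"])/f*z,(v-c["cy"])/f*z,z],-1)
    T=np.array(c["cam_to_world"]); return P@T[:3,:3].T+T[:3,3]
def save(c,n,crop=None,s=1):
    im=c["color"][:,:,::-1]
    if crop: im=im[crop[0]:crop[1],crop[2]:crop[3]]
    cv2.imwrite("pics/"+n,cv2.resize(im,None,fx=s,fy=s))
E
python3 - <<'E'
from h import *
print(get_obs(), nose_length)
for n in ["scene","top"]:
    c=camera(n); save(c,n+"1.png",s=1.4); W=cloud(c); np.save(n+"W.npy",W)
    print(n,np.round(c["cam_to_world"],2).tolist(),c["fov_y"])
    for l in ["drawer_unit","drawer","lip_left","lip_right","mallet","pot_holder","vase","caddy","spoon_rest"]:
        for t in trace(l,n):
            p=W[t["region"]]; p=p[np.isfinite(p).all(1)]
            print(l,round(t["conf"],2),np.round(t["point"]),t["region"].sum(),"lo",np.round(np.percentile(p,3,axis=0)),"hi",np.round(np.percentile(p,97,axis=0)))
E
```

```text
{'time': 0.0, 'joint_pos': array([ 1.11700217e+00,  1.26367324e-01, -4.06031305e-02,  1.40539756e+00,
        7.38222060e-06,  1.57081704e+00]), 'joint_vel': array([ 1.51396776e-04, -3.47316230e-05,  4.90133108e-04, -2.81012123e-04,
       -3.58780974e-04,  2.73357978e-03]), 'joint_efforts': array([-2.30024198e-03, -4.35918403e+01,  3.52920806e+01,  1.74570089e-02,
       -1.21081462e-04, -1.04520356e-05]), 'ee_pos': array([229.97866551, 471.52064963, 244.53733382]), 'tool_rot': array([-1.80367918e-04,  2.24965245e-01,  9.74366471e-01, -7.64872036e-04]), 'wrist_force': array([-0.25734279,  0.55633724, -0.53798382]), 'moment': array([-0.03168242,  0.03851504, -0.00192671]), 'opening': 84.99315265000082} 14.0
scene [[0.63, 0.52, -0.58, 1133.9], [0.78, -0.41, 0.48, -537.7], [0.01, -0.75, -0.66, 887.59], [0.0, 0.0, 0.0, 1.0]] 46.551388160030406
drawer_unit 0.78 [251. 329.] 8999 lo [525. -54.  11.] hi [700. 139. 143.]
drawer 0.88 [213. 308.] 1380 lo [518. -46.  54.] hi [536. 145. 147.]
lip_left 0.88 [213. 304.] 1473 lo [518. -46.  48.] hi [536. 144. 147.]
mallet 0.98 [170. 334.] 651 lo [3
[... 956 characters left out ...]
_left 0.57 [205. 265.] 991 lo [515. -38.   2.] hi [534. 148. 147.]
lip_right 0.57 [203. 268.] 1031 lo [515. -40.  -1.] hi [534. 149. 147.]
mallet 0.86 [274. 176.] 483 lo [322. 263.  17.] hi [373. 343. 101.]
mallet 0.7 [221. 173.] 547 lo [442. 290.   7.] hi [524. 326. 102.]
mallet 0.68 [310. 135.] 636 lo [208. 351.   8.] hi [277. 424. 102.]
pot_holder 0.86 [242. 394.] 2615 lo [ 378. -352.    3.] hi [ 510. -222.   12.]
vase 0.88 [139. 172.] 1014 lo [657. 278.  16.] hi [721. 344. 133.]
caddy 0.8 [157. 404.] 1354 lo [ 622. -385.   -1.] hi [ 709. -271.  112.]
caddy 0.49 [171. 269.] 5546 lo [518. -44.  65.] hi [690. 143. 145.]
spoon_rest 0.85 [265. 263.] 958 lo [335.  11.   1.] hi [394. 122.  16.]
```

View pics/top1.png

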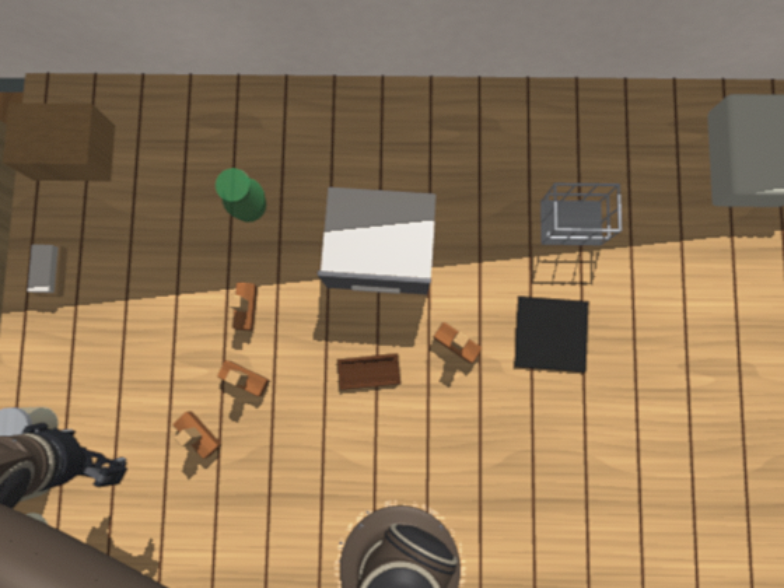

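Run:
```python
from h import *
W=np.load("topW.npy"); S=np.load("sceneW.npy")
def rect(P,n):
    r=cv2.minAreaRect(P[:,:2].astype(np.float32)); print(n,len(P),np.round(r[0]),np.round(r[1]),round(r[2],1), "med",np.round(np.median(P,0),1))
for n,A in [("top",W),("scene",S)]:
    P=A.reshape(-1,3)
    def box(x0,x1,y0,y1,z0,z1): return P[(P[:,0]>x0)&(P[:,0]<x1)&(P[:,1]>y0)&(P[:,1]<y1)&(P[:,2]>z0)&(P[:,2]<z1)]
    print(n)
    rect(box(420,560,270,345,92,110),"handle top"); rect(box(420,560,270,345,28,42),"head top")
    L=box(480,560,-80,180,138,152); rect(L,"lip")
    c=np.polyfit(L[:,1],L[:,0],1);print("lip slope",c)
    rect(box(530,760,-80,180,93,106),"case top")
    rect(box(360,530,-370,-210,4,14),"holder")
```

```text
top
handle top 79 [485. 308.] [24. 21.] 89.9 med [484.9 308.4 100.1]
head top 362 [486. 309.] [37. 90.] 85.9 med [474.8 305.2  35.2]
lip 355 [526.  54.] [200.  11.] 86.9 med [525.9  52.5 144.1]
lip slope [5.29966230e-02 5.22974085e+02]
case top 4616 [619.  49.] [200. 159.] 87.1 med [616.9  49.   99.5]
holder 2461 [ 445. -290.] [169. 157.] 0.1 med [ 443.4 -287.4    7.5]
scene
handle top 68 [484. 305.] [26. 25.] 5.4 med [487.4 305.2 100.6]
head top 275 [487. 306.] [39. 92.] 88.4 med [497.1 299.4  36.2]
lip 389 [526.  52.] [200.  14.] 87.0 med [527.3  43.1 144.7]
lip slope [5.55810834e-02 5.24812424e+02]
case top 4897 [614.  48.] [204. 171.] 87.6 med [621.6  42.1 100.6]
holder 3113 [ 448. -291.] [161. 155.] 1.6 med [ 449.4 -292.4    8.2]
```

The top picture (px in the 560x420 frame) shows four mallets, with their distance from the base:
- (row 221, col 173): world about (485, 307), 575 mm
- (274, 176): 461 mm
- (310, 135): about 455 mm
- right of the spoon rest, about (245, 325): 440 mm

The one meant is the first, beside the vase. I'll check it in one close crop.

```bash
cat >> h.py <<'E'
from scipy.spatial.transform import Rotation as Ro
def tool(o=None):
    o=o or get_obs(); q=np.array(o["tool_rot"]); return Ro.from_quat([q[1],q[2],q[3],q[0]]).as_matrix(), np.array(o["ee_pos"])
def off(t):
    R,p=tool(); return np.round(R.T@(np.array(t)-p),1)
def yang():
    R,_=tool(); return np.degrees(np.arctan2(R[1,1],R[0,1])), R[2,2]
E
python3 - <<'E'
from h import *
c=camera("scene"); save(c,"crop.png",(100,260,200,450),3)
print(off([485,307,150]),yang())
E
```

```text
[-301.3  -36.4   95.3] (np.float64(63.9983766987167), np.float64(-0.9999999999176612))
```

View pics/crop.png

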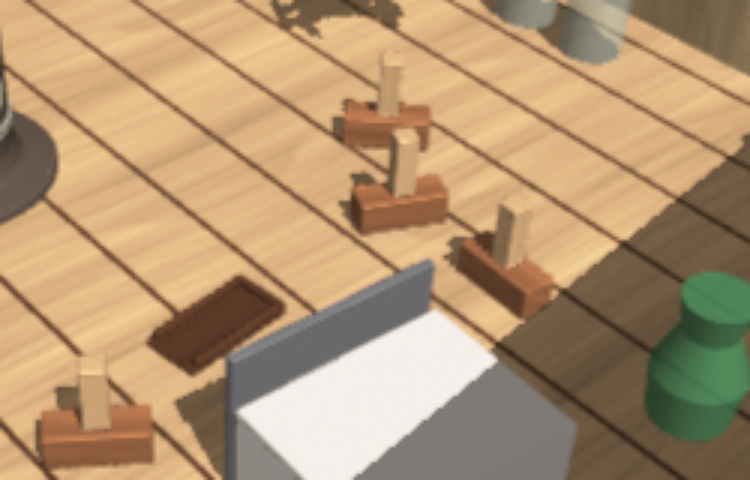

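The crop shows four mallets, at crop px (388,100), (400,190), (508,260) and (95,420). The one at (508,260), next to the vase, is the farthest from the base, so that's my choice. I'll move above it.

Call:
play_rows:
  commands:
    - {"offset":[-50,-6,10],"yaw":10,"claw":100}
    - {"offset":[-100,-12,30],"yaw":20,"claw":100}
    - {"offset":[-160,-18,50],"yaw":30,"claw":100}
    - {"offset":[-220,-25,70],"yaw":40,"claw":100}
    - {"offset":[-270,-32,85],"yaw":50,"claw":100}
    - {"offset":[-301,-36,95],"yaw":60,"claw":100}
    - {"offset":[-301,-36,95],"yaw":67,"claw":100}
    - {"offset":[-301,-36,95],"yaw":67,"claw":100}
    - {"offset":[-301,-36,95],"yaw":67,"claw":100}

```text
time: 2.17
ee_pos: [484.7, 307.8, 150.5]
tool_rot: [0.0, 0.725, 0.689, 0.0]
wrist_force: [-0.1, -0.4, 0.1]
opening: 85.2
```

Run:
```python
from h import *
o=get_obs(); print(o["ee_pos"],o["wrist_force"],yang(),off([485.5,307,60]),np.round(o["joint_pos"],2))
c=camera("wrist"); save(c,"wrist1.png",s=1.2)
for t in trace("mallet","wrist"): print(t["conf"],t["point"],t["region"].sum())
f=f_of(c); h,w=c["range_z"].shape; v,u=np.mgrid[:h,:w].astype(float)
dx,dy=u-c["cx"],v-c["cy"]; r=np.hypot(dx,dy)+1e-9; th=r/f; z=c["range_z"]; k=np.tan(th)/r*z
P=np.stack([dx*k,dy*k,z],-1); T=np.array(c["cam_to_world"]); P=(P@T[:3,:3].T+T[:3,3]).reshape(-1,3)
for n,z0,z1 in [("handle",95,106),("head",28,42)]:
    q=P[(abs(P[:,0]-485)<60)&(abs(P[:,1]-307)<40)&(P[:,2]>z0)&(P[:,2]<z1)]
    if len(q)>5: print(n,len(q),cv2.minAreaRect(q[:,:2].astype(np.float32)),np.median(q,0))
```

```text
[484.72296485 307.80638882 150.47664051] [-0.14347742 -0.40558475  0.08262962] (np.float64(-2.856663273535333), np.float64(-0.9999999682856328)) [-0.8  0.8 90.5] [ 0.57  0.23 -0.12  1.22  0.    2.19]
0.96 [202.9, 278.5] 6595
0.95 [131.5, 30.2] 3903
0.79 [220.5, 119.6] 5729
handle 1296 ((484.031005859375, 309.7142028808594), (21.684885025024414, 21.967256546020508), 86.69441223144531) [483.94137199 311.22119136 101.20449613]
head 3972 ((483.380615234375, 309.6345520019531), (36.1187858581543, 90.22404479980469), 86.9164047241211) [483.72495187 313.94322608  36.32577221]
```

View pics/wrist1.png

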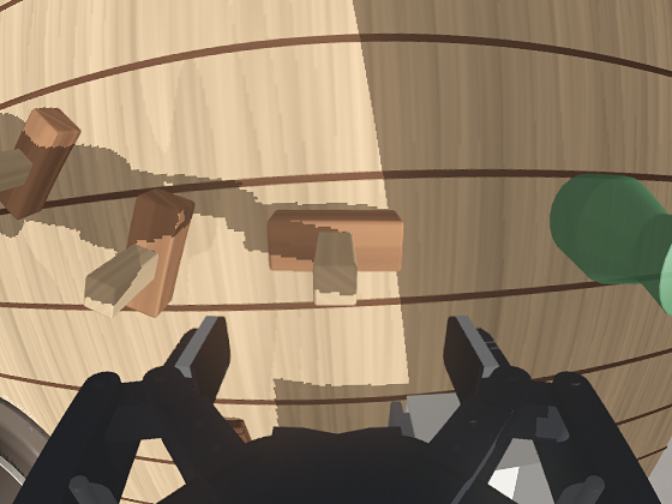

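The wrist view shows the chosen mallet at px (278,203) in the native frame, handle between the jaws. It measures (484, 309.5) at yaw -3.1°, with sizes of 22x22 and 36x90 as they should be. Next: descend and grip.

Call:
play_rows:
  commands:
    - {"offset":[1.7,-0.8,40],"yaw":0.3,"claw":100}
    - {"offset":[1.7,-0.8,75],"yaw":0.3,"claw":100}
    - {"offset":[1.7,-0.8,90],"yaw":0.3,"claw":100}
    - {"offset":[1.7,-0.8,90],"yaw":0.3,"claw":100}
    - {"offset":[1.7,-0.8,90],"yaw":0.3,"claw":0}
    - {"offset":[1.7,-0.8,90],"yaw":0.3,"claw":0}
    - {"offset":[1.7,-0.8,90],"yaw":0.3,"claw":0}
    - {"offset":[1.7,-0.8,90],"yaw":0.3,"claw":0}
    - {"offset":[1.7,-0.8,90],"yaw":0.3,"claw":0}
    - {"offset":[1.7,-0.8,90],"yaw":0.3,"claw":0}

```text
time: 3.52
ee_pos: [484.6, 309.5, 60.9]
tool_rot: [0.0, 0.727, 0.686, 0.001]
wrist_force: [-0.6, 0.7, 5.0]
opening: 21.4
```

Call:
play_rows:
  commands:
    - {"offset":[0,0,-20],"yaw":0,"claw":0}
    - {"offset":[0,0,-70],"yaw":0,"claw":0}
    - {"offset":[0,0,-125],"yaw":0,"claw":0}
    - {"offset":[0,20,-170],"yaw":0,"claw":0}
    - {"offset":[-40,60,-180],"yaw":0,"claw":0}
    - {"offset":[-90,100,-180],"yaw":0,"claw":0}
    - {"offset":[-140,116,-180],"yaw":0,"claw":0}
    - {"offset":[-173,116,-180],"yaw":0,"claw":0}
    - {"offset":[-173,116,-180],"yaw":0,"claw":0}
    - {"offset":[-173,116,-180],"yaw":0,"claw":0}

```text
time: 4.78
ee_pos: [589.9, 130.1, 239.8]
tool_rot: [-0.0, 0.727, 0.686, -0.0]
wrist_force: [-0.7, 0.2, -0.9]
opening: 21.2
```

```bash
cat >> h.py <<'E'
A=np.radians(-3.07); ux=np.array([np.cos(A),np.sin(A)]); uy=np.array([-np.sin(A),np.cos(A)]); O=np.array([617.5,49.])
def state():
    o=get_obs(); d=o["ee_pos"][:2]-O; F=o["wrist_force"]
    print("t",round(o["time"],2),"unit x,y",np.round([d@ux,d@uy],1),"z",round(o["ee_pos"][2],1),"F along ux,uy,z",np.round([F[:2]@ux,F[:2]@uy,F[2]],1),"op",round(o["opening"],1),"yang",np.round(yang()[0],2))
    return o
E
python3 - <<'E'
from h import *
state(); state()
c=camera("top"); c2=camera("scene"); save(c2,"s2.png",(120,330,180,420),3)
for cc in (c,c2):
    P=cloud(cc).reshape(-1,3); q=P[(abs(P[:,0]-526)<30)&(abs(P[:,1]-52)<115)&(P[:,2]>140)&(P[:,2]<150)]
    r=cv2.minAreaRect(q[:,:2].astype(np.float32)); print(r,len(q))
    d=q[:,:2]-O; print("lip unit x",np.percentile(d@ux,[2,50,98]),"y",np.percentile(d@uy,[1,99]))
    m=P[(P[:,2]>155)&(P[:,2]<260)&(abs(P[:,0]-590)<70)&(abs(P[:,1]-130)<70)]; print("mallet minz",np.percentile(m[:,2],[0,1,3]))
E
```

```text
t 4.78 unit x,y [-31.9  79.5] z 239.8 F along ux,uy,z [-0.7  0.2 -0.9] op 21.2 yang -3.31
t 4.78 unit x,y [-31.9  79.5] z 239.8 F along ux,uy,z [-0.7  0.2 -0.9] op 21.2 yang -3.31
((524.011962890625, 14.625572204589844), (120.97784423828125, 10.704141616821289), 87.12506866455078) 209
lip unit x [-96.49985519 -91.51947849 -86.41373562] y [-99.13532049  20.19341032]Traceback (most recent call last):
  File "<stdin>", line 8, in <module>
    return _quantile_unchecked(
        a, q, axis, out, overwrite_input, method, keepdims, weights)
    return _ureduce(a,
                    func=_quantile_ureduce_func,
    ...<5 lines>...
                    overwrite_input=overwrite_input,
                    method=method)
    r = func(a, **kwargs)
    result = _quantile(arr,
                       quantiles=q,
    ...<2 lines>...
                       out=out,
                       weights=wgt)
    slices_having_nans = np.isnan(arr[-1, ...])
                                  ~~~^^^^^^^^^
IndexError: index -1 is out of bounds for axis 0 with size 0
```

View pics/s2.png

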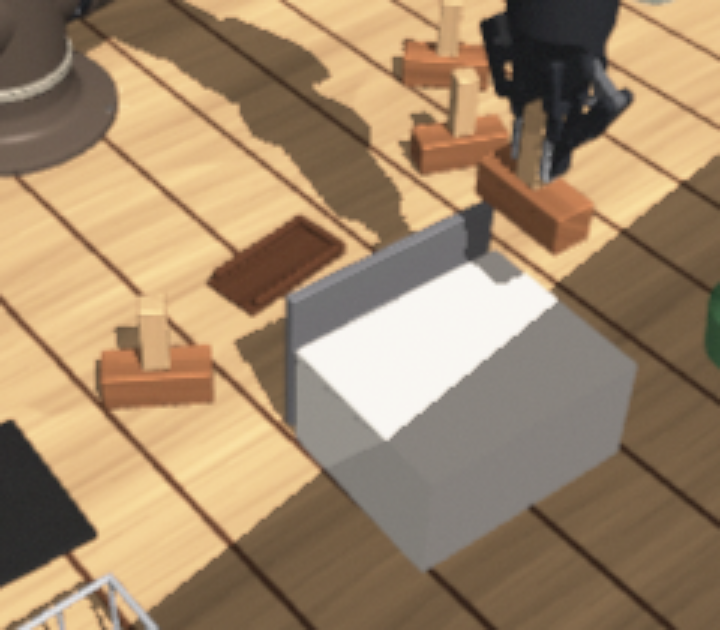

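The picture shows the mallet held level, head at crop px (535,200) above the left end of the case and behind the lip. Measured lip back face is at unit x ≈ -86.4 (it should be -86). Descend to leave about 5 mm over the case top.

Call:
play_rows:
  commands:
    - {"offset":[2,0,30],"yaw":0,"claw":0}
    - {"offset":[2,0,60],"yaw":0,"claw":0}
    - {"offset":[2,0,73],"yaw":0,"claw":0}
    - {"offset":[2,0,73],"yaw":0,"claw":0}
    - {"offset":[2,0,73],"yaw":0,"claw":0}

```text
time: 5.5
ee_pos: [590.7, 132.3, 168.6]
tool_rot: [0.0, 0.727, 0.687, 0.001]
wrist_force: [0.1, -0.5, -2.3]
opening: 21.5
```

```bash
python3 -c "
from h import *
state()"
```

```text
t 5.5 unit x,y [-31.2  81.8] z 168.6 F along ux,uy,z [ 0.1 -0.5 -2.3] op 21.5 yang -3.27
```

Call:
play_rows:
  commands:
    - {"offset":[0,-4,1],"yaw":0,"claw":0}
    - {"offset":[0,-6.5,1],"yaw":0,"claw":0}
    - {"offset":[0,-7.5,1],"yaw":0,"claw":0}
    - {"offset":[0,-8.5,1],"yaw":0,"claw":0}
    - {"offset":[0,-9.5,1],"yaw":0,"claw":0}
    - {"offset":[0,-10.5,1],"yaw":0,"claw":0}
    - {"offset":[0,-11.5,1],"yaw":0,"claw":0}

```text
time: 6.38
ee_pos: [579.0, 132.6, 166.4]
tool_rot: [0.0, 0.727, 0.686, 0.0]
wrist_force: [3.2, -0.6, -2.8]
opening: 21.5
```

```bash
python3 -c "
from h import *
state()"
```

```text
t 6.38 unit x,y [-42.9  81.4] z 166.4 F along ux,uy,z [ 3.2 -0.5 -2.8] op 21.5 yang -3.3
```

Call:
play_rows:
  commands:
    - {"offset":[0,-1,0],"yaw":0,"claw":0}
    - {"offset":[0,-2,0],"yaw":0,"claw":0}
    - {"offset":[0,-3,0],"yaw":0,"claw":0}

```text
time: 6.75
ee_pos: [578.4, 132.5, 166.7]
tool_rot: [0.002, 0.727, 0.686, 0.002]
wrist_force: [11.1, -1.7, -6.4]
opening: 21.0
```

```bash
python3 -c "
from h import *
state()"
```

```text
t 6.75 unit x,y [-43.5  81.3] z 166.7 F along ux,uy,z [11.2 -1.1 -6.4] op 21.0 yang -3.32
```

Call:
play_rows:
  commands:
    - {"offset":[0,-1,0],"yaw":0,"claw":0}
    - {"offset":[0,-2,0],"yaw":0,"claw":0}

```text
time: 7.0
ee_pos: [576.7, 132.2, 166.7]
tool_rot: [0.003, 0.727, 0.686, 0.002]
wrist_force: [10.9, -3.4, -6.5]
opening: 21.5
```

```bash
python3 -c "
from h import *
state()"
```

```text
t 7.0 unit x,y [-45.2  80.9] z 166.7 F along ux,uy,z [11.  -2.8 -6.5] op 21.5 yang -3.32
```

Call:
play_rows:
  commands:
    - {"offset":[0,-1,0],"yaw":0,"claw":0}
    - {"offset":[0,-2,0],"yaw":0,"claw":0}

```text
time: 7.25
ee_pos: [574.9, 131.8, 166.7]
tool_rot: [0.003, 0.727, 0.686, 0.001]
wrist_force: [12.4, -5.6, -6.9]
opening: 21.6
```

```bash
python3 -c "
from h import *
state()"
```

```text
t 7.25 unit x,y [-46.9  80.4] z 166.7 F along ux,uy,z [12.7 -4.9 -6.9] op 21.6 yang -3.32
```

Call:
play_rows:
  commands:
    - {"offset":[0,6,0],"yaw":0,"claw":0}
    - {"offset":[0,12,0],"yaw":-0.2,"claw":0}
    - {"offset":[-50,12,0],"yaw":-0.2,"claw":0}
    - {"offset":[-100,12.5,0],"yaw":-0.2,"claw":0}
    - {"offset":[-150,12.5,0],"yaw":-0.2,"claw":0}
    - {"offset":[-164,12.5,0],"yaw":-0.2,"claw":0}
    - {"offset":[-164,12.5,0],"yaw":-0.2,"claw":0}
    - {"offset":[-164,10.5,0],"yaw":-0.2,"claw":0}
    - {"offset":[-164,8.5,0],"yaw":-0.2,"claw":0}
    - {"offset":[-164,7.5,0],"yaw":-0.2,"claw":0}

```text
time: 8.5
ee_pos: [570.2, -30.1, 166.4]
tool_rot: [0.0, 0.725, 0.688, 0.001]
wrist_force: [3.2, 1.0, -2.2]
opening: 21.0
```

```bash
python3 -c "
from h import *
state()"
```

```text
t 8.5 unit x,y [-43.  -81.5] z 166.4 F along ux,uy,z [ 3.2  1.1 -2.2] op 21.0 yang -3.01
```

Call:
play_rows:
  commands:
    - {"offset":[0,-1,0],"yaw":0,"claw":0}
    - {"offset":[0,-2,0],"yaw":0,"claw":0}
    - {"offset":[0,-3,0],"yaw":0,"claw":0}
    - {"offset":[0,-4,0],"yaw":0,"claw":0}
    - {"offset":[0,-5,0],"yaw":0,"claw":0}
    - {"offset":[0,-6,0],"yaw":0,"claw":0}

```text
time: 9.25
ee_pos: [566.8, -29.6, 167.0]
tool_rot: [0.001, 0.726, 0.688, 0.003]
wrist_force: [11.2, 4.1, -4.8]
opening: 21.2
```

```bash
python3 -c "
from h import *
state()"
```

```text
t 9.25 unit x,y [-46.4 -81.2] z 167.0 F along ux,uy,z [11.   4.7 -4.8] op 21.2 yang -3.05
```

Call:
play_rows:
  commands:
    - {"offset":[0.5,-1,0],"yaw":0,"claw":0}
    - {"offset":[0.8,-2,0],"yaw":0,"claw":0}

```text
time: 9.5
ee_pos: [565.0, -28.9, 167.1]
tool_rot: [0.002, 0.726, 0.688, 0.003]
wrist_force: [11.5, 3.0, -5.4]
opening: 21.2
```

```bash
python3 -c "
from h import *
state()"
```

```text
t 9.5 unit x,y [-48.2 -80.6] z 167.1 F along ux,uy,z [11.3  3.7 -5.4] op 21.2 yang -3.07
```

Call:
play_rows:
  commands:
    - {"offset":[0.4,-1,0],"yaw":0,"claw":0}
    - {"offset":[0.8,-2,0],"yaw":0,"claw":0}

```text
time: 9.75
ee_pos: [563.4, -28.2, 167.2]
tool_rot: [0.002, 0.726, 0.688, 0.003]
wrist_force: [11.5, 2.6, -5.3]
opening: 21.1
```

```bash
python3 -c "
from h import *
state()
c=camera('top'); P=cloud(c).reshape(-1,3); q=P[(abs(P[:,0]-520)<40)&(abs(P[:,1]-52)<115)&(P[:,2]>140)&(P[:,2]<150)]
d=q[:,:2]-O; x=d@ux; y=d@uy
for a,b in [(-100,-70),(-30,30),(40,60),(60,100)]:
  m=(y>a)&(y<=b)
  if m.sum()>5: print(a,b,m.sum(),np.percentile(x[m],[3,50,97]).round(1))
"
```

```text
t 9.75 unit x,y [-49.9 -80. ] z 167.2 F along ux,uy,z [11.3  3.2 -5.3] op 21.1 yang -3.09
-30 30 69 [-101.5  -96.9  -91.9]
40 60 33 [-100.9  -96.5  -91.4]
60 100 66 [-100.4  -96.1  -90.9]
```

Call:
play_rows:
  commands:
    - {"offset":[0.4,-1,0],"yaw":0,"claw":0}
    - {"offset":[0.8,-2,0],"yaw":0,"claw":0}

```text
time: 10.05
ee_pos: [561.5, -27.4, 167.3]
tool_rot: [0.002, 0.726, 0.688, 0.003]
wrist_force: [12.5, 3.1, -6.0]
opening: 21.5
```

```bash
python3 -c "
from h import *
state()"
```

```text
t 10.05 unit x,y [-51.9 -79.3] z 167.3 F along ux,uy,z [12.3  3.8 -6. ] op 21.5 yang -3.1
```

Call:
play_rows:
  commands:
    - {"offset":[0,7,0],"yaw":0,"claw":0}
    - {"offset":[0,13.5,0],"yaw":0,"claw":0}
    - {"offset":[50,13.5,0],"yaw":0,"claw":0}
    - {"offset":[100,13.5,0],"yaw":0,"claw":0}
    - {"offset":[150,13.5,0],"yaw":0,"claw":0}
    - {"offset":[162,13.5,0],"yaw":0,"claw":0}
    - {"offset":[162,13,0],"yaw":0,"claw":0}
    - {"offset":[162,11,0],"yaw":0,"claw":0}
    - {"offset":[162,10,0],"yaw":0,"claw":0}
    - {"offset":[162,9,0],"yaw":0,"claw":0}

```text
time: 11.3
ee_pos: [575.6, 132.2, 166.5]
tool_rot: [0.0, 0.726, 0.687, 0.0]
wrist_force: [0.2, -1.1, -1.8]
opening: 21.2
```

```bash
python3 -c "
from h import *
state()"
```

```text
t 11.3 unit x,y [-46.3  80.8] z 166.5 F along ux,uy,z [ 0.3 -1.1 -1.8] op 21.2 yang -3.18
```

Call:
play_rows:
  commands:
    - {"offset":[0,-1,0],"yaw":0,"claw":0}
    - {"offset":[0,-2,0],"yaw":0,"claw":0}
    - {"offset":[0,-3,0],"yaw":0,"claw":0}
    - {"offset":[0,-4,0],"yaw":0,"claw":0}
    - {"offset":[-0.4,-5,0],"yaw":0,"claw":0}
    - {"offset":[-0.8,-6,0],"yaw":0,"claw":0}
    - {"offset":[-1.2,-7,0],"yaw":0,"claw":0}
    - {"offset":[-1.6,-8,0],"yaw":0,"claw":0}

```text
time: 12.3
ee_pos: [570.2, 131.4, 166.8]
tool_rot: [0.002, 0.726, 0.687, 0.002]
wrist_force: [9.9, -2.8, -4.4]
opening: 21.2
```

```bash
python3 -c "
from h import *
state()"
```

```text
t 12.3 unit x,y [-51.7  79.8] z 166.8 F along ux,uy,z [10.  -2.3 -4.4] op 21.2 yang -3.14
```

Call:
play_rows:
  commands:
    - {"offset":[-0.4,-1,0],"yaw":0,"claw":0}
    - {"offset":[-0.8,-2,0],"yaw":0,"claw":0}
    - {"offset":[-1.2,-3,0],"yaw":0,"claw":0}
    - {"offset":[-1.5,-3.8,0],"yaw":0,"claw":0}

```text
time: 12.8
ee_pos: [566.8, 130.5, 166.9]
tool_rot: [0.002, 0.726, 0.688, 0.002]
wrist_force: [11.3, -2.4, -5.8]
opening: 21.3
```

```bash
python3 -c "
from h import *
state()"
```

```text
t 12.8 unit x,y [-55.   78.7] z 166.9 F along ux,uy,z [11.4 -1.7 -5.8] op 21.3 yang -3.1
```

Call:
play_rows:
  commands:
    - {"offset":[0,7,0],"yaw":0,"claw":0}
    - {"offset":[0,12.5,0],"yaw":0,"claw":0}
    - {"offset":[-50,12.5,0],"yaw":0,"claw":0}
    - {"offset":[-100,12.5,0],"yaw":0,"claw":0}
    - {"offset":[-150,12.5,0],"yaw":0,"claw":0}
    - {"offset":[-161,12.5,0],"yaw":0,"claw":0}
    - {"offset":[-161,12,0],"yaw":0,"claw":0}
    - {"offset":[-161,10,0],"yaw":0,"claw":0}
    - {"offset":[-161,8.5,0],"yaw":0,"claw":0}
    - {"offset":[-161,7.5,0],"yaw":0,"claw":0}

```text
time: 14.05
ee_pos: [562.4, -29.6, 166.3]
tool_rot: [-0.0, 0.726, 0.688, 0.0]
wrist_force: [-0.0, -0.3, -1.7]
opening: 21.5
```

```bash
python3 -c "
from h import *
state()"
```

```text
t 14.05 unit x,y [-50.9 -81.5] z 166.3 F along ux,uy,z [-0.  -0.3 -1.7] op 21.5 yang -3.02
```

Call:
play_rows:
  commands:
    - {"offset":[0,-1,0],"yaw":0,"claw":0}
    - {"offset":[0,-2,0],"yaw":0,"claw":0}
    - {"offset":[0,-3,0],"yaw":0,"claw":0}
    - {"offset":[0,-4,0],"yaw":0,"claw":0}
    - {"offset":[0.4,-5,0],"yaw":0,"claw":0}
    - {"offset":[0.8,-6,0],"yaw":0,"claw":0}
    - {"offset":[1.2,-7,0],"yaw":0,"claw":0}
    - {"offset":[1.6,-8,0],"yaw":0,"claw":0}

```text
time: 15.05
ee_pos: [557.2, -28.7, 166.8]
tool_rot: [0.002, 0.726, 0.688, 0.002]
wrist_force: [10.3, 0.0, -6.0]
opening: 21.2
```

```bash
python3 -c "
from h import *
state()"
```

```text
t 15.05 unit x,y [-56.  -80.8] z 166.8 F along ux,uy,z [10.2  0.6 -6. ] op 21.2 yang -3.11
```

Call:
play_rows:
  commands:
    - {"offset":[0.4,-1,0],"yaw":0,"claw":0}
    - {"offset":[0.8,-2,0],"yaw":0,"claw":0}
    - {"offset":[1.2,-3,0],"yaw":0,"claw":0}

```text
time: 15.42
ee_pos: [554.6, -27.5, 166.9]
tool_rot: [0.002, 0.726, 0.687, 0.002]
wrist_force: [10.4, 0.3, -6.9]
opening: 21.4
```

```bash
python3 -c "
from h import *
state()"
```

```text
t 15.43 unit x,y [-58.7 -79.8] z 166.9 F along ux,uy,z [10.4  0.9 -6.9] op 21.4 yang -3.13
```

Call:
play_rows:
  commands:
    - {"offset":[0,7,0],"yaw":0,"claw":0}
    - {"offset":[0,13,0],"yaw":0,"claw":0}
    - {"offset":[50,13,0],"yaw":0,"claw":0}
    - {"offset":[100,13,0],"yaw":0,"claw":0}
    - {"offset":[150,13,0],"yaw":0,"claw":0}
    - {"offset":[162,13,0],"yaw":0,"claw":0}
    - {"offset":[162,12,0],"yaw":0,"claw":0}
    - {"offset":[162,10,0],"yaw":0,"claw":0}
    - {"offset":[162,8.5,0],"yaw":0,"claw":0}
    - {"offset":[162,7.5,0],"yaw":0,"claw":0}

```text
time: 16.68
ee_pos: [567.8, 133.3, 166.5]
tool_rot: [0.0, 0.726, 0.687, 0.0]
wrist_force: [0.6, -0.6, -1.7]
opening: 21.2
```

```bash
python3 -c "
from h import *
state()"
```

```text
t 16.68 unit x,y [-54.2  81.5] z 166.5 F along ux,uy,z [ 0.6 -0.6 -1.7] op 21.2 yang -3.18
```

Call:
play_rows:
  commands:
    - {"offset":[0,-1,0],"yaw":0,"claw":0}
    - {"offset":[0,-2,0],"yaw":0,"claw":0}
    - {"offset":[0,-3,0],"yaw":0,"claw":0}
    - {"offset":[0,-4,0],"yaw":0,"claw":0}
    - {"offset":[-0.4,-5,0],"yaw":0,"claw":0}
    - {"offset":[-0.8,-6,0],"yaw":0,"claw":0}
    - {"offset":[-1.2,-7,0],"yaw":0,"claw":0}
    - {"offset":[-1.6,-8,0],"yaw":0,"claw":0}

```text
time: 17.68
ee_pos: [562.6, 132.7, 166.9]
tool_rot: [0.002, 0.726, 0.688, 0.002]
wrist_force: [10.7, -1.3, -4.3]
opening: 21.5
```

```bash
python3 -c "
from h import *
state()"
```

```text
t 17.68 unit x,y [-59.3  80.7] z 166.9 F along ux,uy,z [10.8 -0.7 -4.3] op 21.5 yang -3.13
```

Call:
play_rows:
  commands:
    - {"offset":[-0.4,-1,0],"yaw":0,"claw":0}
    - {"offset":[-0.8,-2,0],"yaw":0,"claw":0}
    - {"offset":[-1.2,-3,0],"yaw":0,"claw":0}
    - {"offset":[-1.5,-3.7,0],"yaw":0,"claw":0}

```text
time: 18.18
ee_pos: [559.2, 131.7, 167.0]
tool_rot: [0.002, 0.726, 0.688, 0.002]
wrist_force: [11.8, -1.4, -5.2]
opening: 21.1
```

```bash
python3 -c "
from h import *
state()"
```

```text
t 18.18 unit x,y [-62.7  79.4] z 167.0 F along ux,uy,z [11.8 -0.8 -5.2] op 21.1 yang -3.1
```

Call:
play_rows:
  commands:
    - {"offset":[0,7,0],"yaw":0,"claw":0}
    - {"offset":[0,12.5,0],"yaw":0,"claw":0}
    - {"offset":[-50,12.5,0],"yaw":0,"claw":0}
    - {"offset":[-100,12.5,0],"yaw":0,"claw":0}
    - {"offset":[-150,12.5,0],"yaw":0,"claw":0}
    - {"offset":[-161,12.5,0],"yaw":0,"claw":0}
    - {"offset":[-161,12,0],"yaw":0,"claw":0}
    - {"offset":[-161,10,0],"yaw":0,"claw":0}
    - {"offset":[-161,8.5,0],"yaw":0,"claw":0}
    - {"offset":[-161,7.5,0],"yaw":0,"claw":0}

```text
time: 19.42
ee_pos: [554.7, -28.5, 166.3]
tool_rot: [-0.0, 0.725, 0.688, 0.0]
wrist_force: [-0.5, -0.6, -1.7]
opening: 21.6
```

```bash
python3 -c "
from h import *
state()"
```

```text
t 19.43 unit x,y [-58.5 -80.7] z 166.3 F along ux,uy,z [-0.5 -0.6 -1.7] op 21.6 yang -3.02
```

Target right end ≈ 29 (TCP about -66.5).

Call:
play_rows:
  commands:
    - {"offset":[0,-1,0],"yaw":0,"claw":0}
    - {"offset":[0,-2,0],"yaw":0,"claw":0}
    - {"offset":[0,-3,0],"yaw":0,"claw":0}
    - {"offset":[0,-4,0],"yaw":0,"claw":0}
    - {"offset":[0.4,-5,0],"yaw":0,"claw":0}
    - {"offset":[0.8,-6,0],"yaw":0,"claw":0}
    - {"offset":[1.2,-7,0],"yaw":0,"claw":0}
    - {"offset":[1.6,-8,0],"yaw":0,"claw":0}

```text
time: 20.42
ee_pos: [549.8, -27.1, 166.8]
tool_rot: [0.002, 0.726, 0.688, 0.002]
wrist_force: [10.3, 0.7, -5.5]
opening: 21.4
```

```bash
python3 -c "
from h import *
state()"
```

```text
t 20.43 unit x,y [-63.6 -79.6] z 166.8 F along ux,uy,z [10.2  1.3 -5.5] op 21.4 yang -3.09
```

Call:
play_rows:
  commands:
    - {"offset":[0.4,-1,0],"yaw":0,"claw":0}
    - {"offset":[0.8,-2,0],"yaw":0,"claw":0}
    - {"offset":[1.1,-2.8,0],"yaw":0,"claw":0}

```text
time: 20.8
ee_pos: [547.3, -26.1, 166.9]
tool_rot: [0.002, 0.726, 0.688, 0.002]
wrist_force: [11.2, 0.2, -6.7]
opening: 21.1
```

```bash
python3 -c "
from h import *
state()"
```

```text
t 20.8 unit x,y [-66.  -78.7] z 166.9 F along ux,uy,z [11.2  0.8 -6.7] op 21.1 yang -3.12
```

Call:
play_rows:
  commands:
    - {"offset":[0,7,0],"yaw":0,"claw":0}
    - {"offset":[0,13,0],"yaw":0,"claw":0}
    - {"offset":[50,13,0],"yaw":0,"claw":0}
    - {"offset":[100,13,0],"yaw":0,"claw":0}
    - {"offset":[150,13,0],"yaw":0,"claw":0}
    - {"offset":[160,13,0],"yaw":0,"claw":0}
    - {"offset":[160,12,0],"yaw":0,"claw":0}
    - {"offset":[160,10,0],"yaw":0,"claw":0}
    - {"offset":[160,8.5,0],"yaw":0,"claw":0}
    - {"offset":[160,7.5,0],"yaw":0,"claw":0}

```text
time: 22.05
ee_pos: [560.2, 132.3, 166.4]
tool_rot: [0.0, 0.726, 0.687, -0.0]
wrist_force: [-0.7, 0.0, -2.2]
opening: 21.3
```

Call:
play_rows:
  commands:
    - {"offset":[0,-1,0],"yaw":0,"claw":0}
    - {"offset":[0,-2,0],"yaw":0,"claw":0}
    - {"offset":[0,-3,0],"yaw":0,"claw":0}
    - {"offset":[0,-4,0],"yaw":0,"claw":0}
    - {"offset":[-0.4,-5,0],"yaw":0,"claw":0}
    - {"offset":[-0.8,-6,0],"yaw":0,"claw":0}
    - {"offset":[-1.2,-7,0],"yaw":0,"claw":0}

```text
time: 22.92
ee_pos: [555.9, 132.2, 166.8]
tool_rot: [0.002, 0.726, 0.688, 0.002]
wrist_force: [9.4, -1.2, -5.3]
opening: 21.0
```

```bash
python3 -c "
from h import *
state()"
```

```text
t 22.93 unit x,y [-66.   79.7] z 166.8 F along ux,uy,z [ 9.5 -0.7 -5.3] op 21.0 yang -3.13
```

Call:
play_rows:
  commands:
    - {"offset":[0,7,0],"yaw":0,"claw":0}
    - {"offset":[0,18,-2],"yaw":0,"claw":0}
    - {"offset":[0,22,-30],"yaw":0,"claw":0}
    - {"offset":[0,22,-80],"yaw":0,"claw":0}
    - {"offset":[-20,30,-100],"yaw":0,"claw":0}
    - {"offset":[-80,50,-110],"yaw":0,"claw":0}
    - {"offset":[-80,50,-110],"yaw":0,"claw":0}

```text
time: 23.8
ee_pos: [600.2, 46.8, 277.0]
tool_rot: [0.001, 0.727, 0.686, 0.0]
wrist_force: [0.2, 0.1, -2.3]
opening: 21.4
```

```bash
cat > lip.py <<'E'
from h import *
state()
for n in ("top","scene"):
    c=camera(n); P=cloud(c).reshape(-1,3); q=P[(abs(P[:,0]-510)<50)&(abs(P[:,1]-52)<115)&(P[:,2]>140)&(P[:,2]<150)]
    d=q[:,:2]-O; x=d@ux; y=d@uy
    for a,b in [(-100,-60),(-30,30),(60,100)]:
        m=(y>a)&(y<=b)
        if m.sum()>5: print(n,a,b,m.sum(),np.percentile(x[m],[3,50,97]).round(1))
save(c,"s3.png",s=1.4)
E
python3 lip.py
```

```text
t 23.8 unit x,y [-17.2  -3.2] z 277.0 F along ux,uy,z [ 0.2  0.1 -2.3] op 21.4 yang -3.35
scene -100 -60 72 [-118.7 -112.5 -108.4]
scene -30 30 101 [-119.6 -112.2 -107.6]
```

View pics/s3.png

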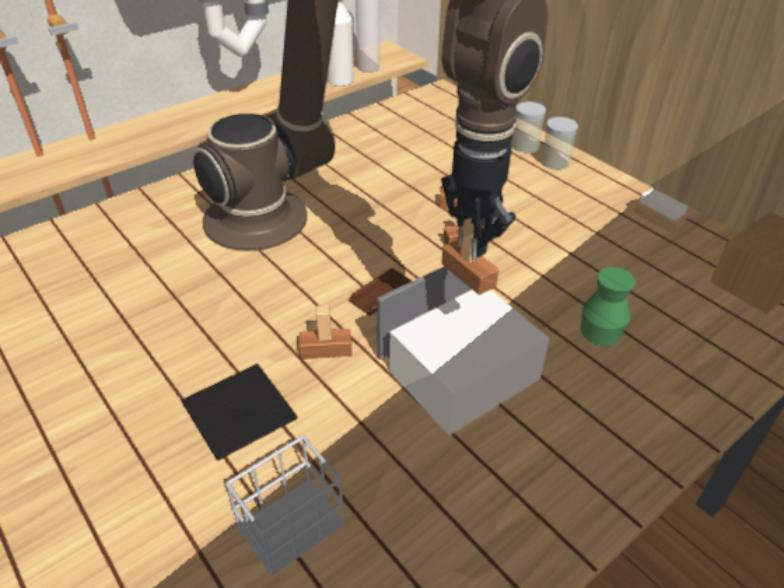

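The drawer stands about 28.5 mm out at the middle and right, with the left end hidden behind the mallet. Next I'll move over the pot holder (px about (238,410)), then check the drawer again with the top view clear.

Call:
play_rows:
  commands:
    - {"offset":[-50,-10,0],"yaw":0,"claw":0}
    - {"offset":[-105,-30,0],"yaw":0,"claw":0}
    - {"offset":[-160,-52,0],"yaw":0,"claw":0}
    - {"offset":[-215,-75,0],"yaw":0,"claw":0}
    - {"offset":[-265,-98,0],"yaw":0,"claw":0}
    - {"offset":[-310,-120,0],"yaw":0,"claw":0}
    - {"offset":[-343,-135,0],"yaw":0,"claw":0}
    - {"offset":[-343,-135,0],"yaw":0,"claw":0}
    - {"offset":[-343,-135,0],"yaw":0,"claw":0}

```text
time: 25.02
ee_pos: [445.9, -284.3, 276.0]
tool_rot: [-0.0, 0.726, 0.688, 0.0]
wrist_force: [1.1, 0.4, -1.7]
opening: 21.4
```

```bash
python3 lip.py; python3 -c "
from h import *
print(off([445,-288,68.9]),get_obs()['ee_pos'])
c=camera('wrist'); save(c,'w2.png',s=1.2)
f=f_of(c); h,w=c['range_z'].shape; v,u=np.mgrid[:h,:w].astype(float)
dx,dy=u-c['cx'],v-c['cy']; r=np.hypot(dx,dy)+1e-9; k=np.tan(r/f)/r*c['range_z']
T=np.array(c['cam_to_world']); P=np.stack([dx*k,dy*k,c['range_z']],-1)@T[:3,:3].T+T[:3,3]
for t in trace('pot_holder','wrist'):
  q=P[t['region']]; q=q[(q[:,2]>3)&(q[:,2]<14)]; print(t['conf'],len(q),cv2.minAreaRect(q[:,:2].astype(np.float32)) if len(q)>5 else '')
q=P.reshape(-1,3); e=get_obs()['ee_pos']; q=q[(abs(q[:,0]-e[0])<60)&(abs(q[:,1]-e[1])<40)&(q[:,2]>e[2]-70)&(q[:,2]<e[2]-15)]
print('mallet z pct',np.percentile(q[:,2],[0,1,5]))
h=q[(q[:,2]<e[2]-18)&(q[:,2]>e[2]-40)]
for lo in (-48,-20,10,30):
  m=h[(h[:,0]-e[0]>lo)&(h[:,0]-e[0]<lo+15)]; print(lo,len(m),np.median(m[:,2]) if len(m) else '')
"
```

```text
t 25.02 unit x,y [-153.5 -342. ] z 276.0 F along ux,uy,z [ 1.   0.5 -1.7] op 21.4 yang -3.05
top -100 -60 65 [-119.4 -114.6 -110.2]
top -30 30 98 [-119.2 -114.5 -109.6]
top 60 100 68 [-119.1 -114.4 -109.6]
scene -100 -60 75 [-119.7 -112.  -108.7]
scene -30 30 103 [-119.5 -112.2 -108.3]
scene 60 100 60 [-120.1 -112.4 -108.5]
[ -4.1  -0.9 207.3] [ 446.15753609 -284.07253009  276.15901839]
0.86 10172 ((442.2633056640625, -276.33056640625), (117.74147033691406, 140.40403747558594), 86.50115966796875)
mallet z pct [218.39788532 219.96199154 224.65339432]
-48 1312 251.40557480788016
-20 891 251.1702143231512
10 1027 251.13600399942067
30 1691 251.21038039150568
```

View pics/w2.png

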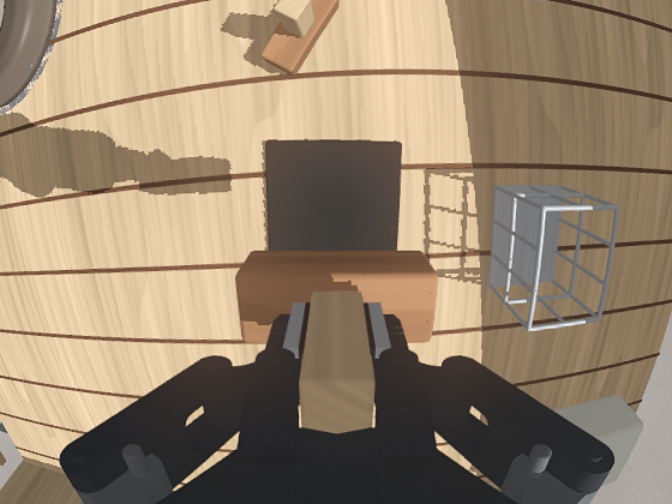

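Both drawer ends read about 29 mm out in the top view (moved 23 mm from the start's 6 mm). The wrist view shows the mallet level in the jaws and the pot holder at px (332,195), below it once the fisheye tilt is allowed for, with the caddy clear at right. Lowering.

Call:
play_rows:
  commands:
    - {"offset":[-3,-1.5,50],"yaw":0,"claw":0}
    - {"offset":[-3,-1.5,105],"yaw":0,"claw":0}
    - {"offset":[-3,-1.5,155],"yaw":0,"claw":0}
    - {"offset":[-3,-1.5,185],"yaw":0,"claw":0}
    - {"offset":[-3,-1.5,198],"yaw":0,"claw":0}
    - {"offset":[-3,-1.5,203],"yaw":0,"claw":0}
    - {"offset":[-3,-1.5,205],"yaw":0,"claw":0}
    - {"offset":[-3,-1.5,206],"yaw":0,"claw":0}
    - {"offset":[-3,-1.5,206],"yaw":0,"claw":0}

```text
time: 26.35
ee_pos: [444.2, -288.5, 71.0]
tool_rot: [0.001, 0.726, 0.688, 0.0]
wrist_force: [0.1, 0.2, -1.0]
opening: 21.3
```

Call:
play_rows:
  commands:
    - {"offset":[0,0,0.5],"yaw":0,"claw":0}
    - {"offset":[0,0,1],"yaw":0,"claw":0}
    - {"offset":[0,0,1.5],"yaw":0,"claw":0}
    - {"offset":[0,0,2],"yaw":0,"claw":0}
    - {"offset":[0,0,2],"yaw":0,"claw":0}

```text
time: 26.98
ee_pos: [443.8, -288.3, 69.0]
tool_rot: [0.0, 0.726, 0.688, 0.0]
wrist_force: [-2.1, 1.4, 6.1]
opening: 21.4
```

Call:
play_rows:
  commands:
    - {"offset":[0,0,-0.5],"yaw":0,"claw":35}
    - {"offset":[0,0,-0.5],"yaw":0,"claw":50}
    - {"offset":[0,0,-0.5],"yaw":0,"claw":70}
    - {"offset":[0,0,-0.5],"yaw":0,"claw":70}
    - {"offset":[0,0,-10],"yaw":0,"claw":70}
    - {"offset":[0,0,-40],"yaw":0,"claw":70}
    - {"offset":[0,0,-90],"yaw":0,"claw":70}
    - {"offset":[0,0,-145],"yaw":0,"claw":70}
    - {"offset":[0,0,-180],"yaw":0,"claw":70}
    - {"offset":[0,0,-180],"yaw":0,"claw":70}

```text
time: 28.22
ee_pos: [445.0, -289.0, 252.3]
tool_rot: [0.003, 0.726, 0.688, 0.001]
wrist_force: [-0.0, 0.4, -0.2]
opening: 59.9
```

```bash
sed -i 's/s3.png/s4.png/' lip.py; python3 lip.py; python3 -c "
from h import *
for n in ('top','scene'):
  c=camera(n); W=cloud(c)
  P=W.reshape(-1,3)
  for nm,a,b in (('handle',102,115),('head',38,50)):
    q=P[(abs(P[:,0]-444)<65)&(abs(P[:,1]+288)<60)&(P[:,2]>a)&(P[:,2]<b)]
    if len(q)>5: print(n,nm,len(q),np.median(q,0).round(1),cv2.minAreaRect(q[:,:2].astype(np.float32)))
  for l in ('vase','caddy','spoon_rest'):
    for t in trace(l,n)[:1]:
      p=W[t['region']]; print(l,np.round(np.percentile(p,3,axis=0)),np.round(np.percentile(p,97,axis=0)))
"
```

```text
t 28.23 unit x,y [-154.1 -346.8] z 252.3 F along ux,uy,z [-0.   0.4 -0.2] op 59.9 yang -3.1
top -100 -60 63 [-119.  -114.9 -109.6]
top -30 30 99 [-119.  -114.5 -109.8]
top 60 100 66 [-119.4 -114.4 -109.2]
scene -100 -60 71 [-119.4 -112.7 -108.9]
scene -30 30 104 [-119.2 -112.1 -108.3]
scene 60 100 58 [-119.4 -111.7 -108.3]
top handle 80 [ 444.9 -287.4  108.1] ((445.0098571777344, -287.6741027832031), (20.34828758239746, 22.384578704833984), 1.3905760049819946)
top head 364 [ 435.2 -285.5   43. ] ((445.8598937988281, -287.9603576660156), (36.98576354980469, 89.56462097167969), 86.9527816772461)
vase [657. 278.  16.] [722. 343. 133.]
caddy [ 622. -390.   -2.] [ 731. -271.  113.]
spoon_rest [337.  14.   1.] [394. 121.  16.]
scene handle 103 [ 447.5 -289.4  108.7] ((445.9164123535156, -289.0461120605469), (22.062129974365234, 25.564023971557617), 88.34848022460938)
scene head 366 [ 463.9 -295.7   44.1] ((446.44769287109375, -289.3936767578125), (36.31807327270508, 91.39659881591797), 87.75801086425781)
vase [669. 276.  10.] [732. 334. 133.]
caddy [ 589. -391.   -1.] [ 711. -262.  113.]
spoon_rest [333.   6.   2.] [400. 121.  18.]
```

View pics/s4.png

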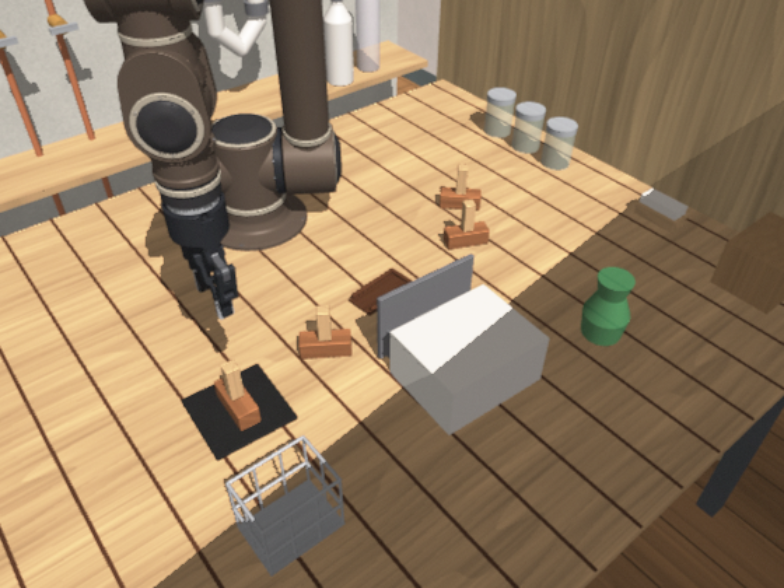

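The mallet stands upright in the middle of the pot holder (px (235,400)), its handle top at z 108 as it should be. The drawer is out evenly, the bystanders have not moved, and the gripper is clear. Handing in.

```bash
python3 -c "
from rig import *
print(close_job())"
```

```text
the job is handed in; nothing more can be done
None
```

I took the farthest mallet (575 mm from the base) by its handle and nudged the drawer out in seven left/right turns. I then stood the mallet upright on the pot holder, let go and handed the job in at about 28 s.

**Drawer:** The top view showed both ends about 29 mm out (lip moved 23 mm from the 6 mm start). The scene camera gave a similar figure, about 28.5 mm.

**Force:** Readings were taken only at the end of each move. They were 9–13 N along the push, and about 14 N in total at the highest (first nudge, with some sideways rubbing). A brief peak between readings would not have shown.

**Mallet:** It stands centred on the holder, its handle top at z 108 mm and its head top at about 43–44 mm, as expected.

**Bystanders:** The vase and spoon rest measured in place to within a few mm. The caddy's measured outline varied by 20–30 mm on one side. I put that down to the camera seeing through its wires, as nothing came near it and it looks unmoved in the last picture.

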